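# Bring the marble dish to the start of the marble run

## Robot

A 7-joint arm with a two-finger parallel gripper is mounted at the origin on a cart in front of the work surface, level with it; the furniture and walls round the work are solid. World frame = base frame: x ahead of the robot, y to its left, z up, the work surface at z = 0. Lengths are in m, angles in degrees, forces in N, time in s.
With the tool pointing down it reaches from about 0.425 to 0.875 m from the base axis. Payload 4.7 kg.
Tool frame: the origin (TCP) lies at the centre of the arm's flange, where the gripper is bolted on; the fingertips stand 182 mm ahead of it and the grasp point (between the pads) lies 164 mm ahead of it; z points along the fingers, x is the direction in which the jaws open and shut, and the axes are right-handed (so a half turn about z gives the same grasp; the last joint's range is limited). The gripper opens to 87 mm and grips with 3 to 60 N. Pads are 19 mm wide; open, the fingers measure 117 mm over their backs; the gripper's body (75 mm by 190 mm) begins 51 mm behind the grasp point.
Start: joints at [69.047, 18.392, -4.016, 83.108, 1.295, 78.541, -3.26], TCP at [0.241, -0.604, 0.405] pointing down, gripper open.
Joint ranges: [-163.93, 163.93], [-17.29, 119.83], [-79.2, 71.16], [3.27, 140.29], [-89.18, 269.18], [5.43, 117.66], [-154.24, 154.24]. Speed limits (degrees/s): [147.25, 147.25, 180, 180, 180, 180, 180].

## Interface

Orientations are given as [roll, pitch, yaw] about the fixed x, y, z axes, in that order (R = Rz(yaw) Ry(pitch) Rx(roll)).
In Python, from cell import env gives the robot as it stands. The module is installed in compiled form; this text tells all that it offers.
- The arm moves only by the tool carry_out, never from a script. Its argument "increments" is a list of rows, each a list of 5 numbers: the shift along the world's x, y, z in m, then the turn about the world's z in degrees, then the gripper's target within -1 to 1 (shut at 1, half-way at 0, fully open at -1). In form: [[dx, dy, dz, spin, jaw], ...]. A call has 1 to 20 rows; each row is the pose to reach, as a shift and turn from the pose commanded when the call began; what a row does not reach only later rows make up. A row lasts 1/10 s, in which the tool goes at most 50 mm and 8.59 degrees, less where a joint would pass 70% of its speed; a pose out of reach is approached as far as the arm can. A call with a gripper value outside its range is refused whole. The fingers move at their own pace and stop on an object; "grip_force" is the grip in N (left out, the last holds). Time passes only in rows, so rows that repeat a pose let the fingers close. It gives the time, the measured TCP pose, the force and the opening at its end, in the units of the state.
- env.get_obs(): the state, without advancing time (a new reading comes with each control period).
- env.read_camera(name): name is "scene" or "top"; returns (picture, depth): 400x640x3 uint8, red, green, blue; 400x640 float32, m along the optical axis (not along the pixel's ray), 0 where there is no reading.
- env.get_calibration(name): a dict with "K" (3x3 intrinsics, pixels), "camera_from_world" (4x4, takes a point from world to camera coordinates). Camera axes: x right, y down, z forward; pixel columns grow to the right and rows downward; lengths in m; the calibration is good to about 2 mm. A picture is of the moment at which its call begins. get_calibration takes no time and is no camera call.
- env.sign_off(): hands the job in, once; it reports no verdict.
The state is a dict: "time_s": time; "qpos": joint angles; "joint_velocities": joint speeds; "effort": joint torques, N m; "tool_pos": TCP position; "tool_rot": TCP orientation; "force": force on the tool from outside, world axes, zero at the start; "wrist_torque": the same for the moment, N m; "grip_width": finger opening in m.
Only numpy, scipy, OpenCV 4.12 (cv2) and the standard library are available. Lean on these libraries where they do the work, as an engineer would, in place of code of your own. Each camera call takes 0.05 s, during which the arm holds its last target.

## Task

Pick up the metal marble dish (its bail has a wooden grip) and, keeping it level so that the loose steel ball stays in the middle, carry it to the marble run and turn it about a quarter turn, until its spout points straight down the run and the tip of the spout is above the middle of the run's start box, 1 to 6 cm over the box walls and not touching them. Do not pour: finish while still holding the dish there, level and at rest, with the ball in its middle, and leave the other things on the bench where they are.

Things in the scene. Friction and masses are not known exactly. Their poses are not given: they have to be found in the camera images.
- dish: Round shallow aluminium dish, 140 mm across, rim 23 mm high, one open spout 30 mm wide reaching 97 mm from the centre; a wire bail with a wooden grip arches across it, 125 mm high in all. Loose, 0.24 to 0.39 kg. Origin: centre of the underside; x out along the spout, y along the grip, z up. Starts level on the bench on the right, spout roughly to the robot's right.
- dish_grip (a point): Centre of the dish's wooden grip: a flat-sided bar 16 mm thick (dish x), 70 mm long (dish y), 20 mm high, level, 115 mm above the dish's underside and straight above its middle. The space below it is clear down to the ball (top 31 mm above the underside).
- dish_middle (a point): Middle of the dish's hollow, 6 mm above its underside; axes as the dish.
- spout_tip (a point): Middle of the spout's outer end, on its floor: 97 mm along x from the dish's axis and 18 mm above the underside; the underside of the spout is 3 mm lower. Axes as the dish.
- ball_center (a point): Centre of the loose steel ball, 25 mm in diameter, 50 g, that lies in the middle of the dish and rolls freely when the dish is tipped or jerked.
- marble_run: Fixed wooden marble run on the bench: square start box on legs at its near, upper end (74 mm outside, 58 mm inside, wall tops 75 mm above the bench), then a trough sloping down and away to a low catch tray; 253 mm long. Origin: on the bench under the middle of the start box; x points down the run (away from the robot within 0.25 rad), z up.
- run_start (a point): Middle of the run's start box, level with the tops of its walls, 75 mm above the bench; axes as the run.
- sanding_block_mid (a point): Sanding block, 62x110x38 mm, loose bystander; point in its middle.
- enamel_mug_mid (a point): White enamel mug, 80 mm across, 74 mm high, loose bystander; point 18 mm above the bench on its origin.
- wax_tin_mid (a point): Low round tin, 67 mm across, 36 mm high, loose bystander; point in its middle.

How it is judged (in metres and radians):
On the way:
1. the dish is lifted clear of the bench by the gripper, level, with the ball in its middle (height (world z) of dish above 0.04 m and contact force between the fingers and dish above 2 N and angle between dish's own z axis and vertical below 0.14 rad and horizontal distance between ball_center and dish_middle below 0.03 m and z of ball_center in the frame of dish_middle below 0.025 m), for 0.2 s.
At the end, for the whole second after the job is handed in: Gripper alone holds the dish, at rest, level within 0.14 rad; spout tip within 20 mm (in plan) of the start box middle, 8 to 70 mm above its walls, not touching the run; spout points down the run within 0.16 rad; ball within 20 mm of the dish middle (horizontal distance between spout_tip and run_start below 0.02 m and z of spout_tip in the frame of run_start between 0.008 and 0.07 m and angle between the x axis of dish and the x axis of marble_run, either way round below 0.16 rad and x of dish_middle in the frame of run_start below -0.06 m and angle between dish's own z axis and vertical below 0.14 rad and horizontal distance between ball_center and dish_middle below 0.02 m and z of ball_center in the frame of dish_middle below 0.025 m and contact force between the fingers and dish above 2 N and contact force between dish and marble_run below 0.2 N and height (world z) of dish above 0.06 m and linear speed of dish below 0.02 m/s and angular speed of dish below 0.15 rad/s); the arm keeps its last pose, push and grip.
It fails at once if the ball rolls out to the dish's rim or leaves the dish (more than 45 mm from its middle) (distance between ball_center and dish_middle above 0.047 m).
It fails at once if the dish is tipped more than 0.3 rad (angle between dish's own z axis and vertical above 0.3 rad).
It fails at once if another thing on the bench is pushed away by more than 30 mm (distance of any of sanding_block_mid, enamel_mug_mid, wax_tin_mid from where it was at the start of the episode above 0.03 m).
It also fails if it takes over 45 s, if anything falls off the work surface, if the arm or the gripper's body presses on something with over 40 N, if the wrist force passes 120 N, or if a joint passes its speed limit or range.

## Working session

There is one attempt and no reset: what is moved stays moved. The work goes in short steps, Python scripts to look and compute and a tool call to move; the robot and the scene stay as the last step left them, time stands still between calls to the robot, and variables do not carry over. Pictures are saved under pics/ and viewed, and the job is handed in when it is done.

Besides the shell and the picture viewer there is one more tool, called after "Request:" in YAML: its name, and indented under it one key for each argument. carry_out: Moves the arm, as the interface text tells. Its arguments: {"type":"object","properties":{"increments":{"type":"array"},"grip_force":{"type":"number"}},"required":["increments"]}

```bash
mkdir -p pics; python3 - <<'E'
from cell import env
import cv2,numpy as np
o=env.get_obs();print({k:np.round(v,3) for k,v in o.items()})
for n in("scene","top"):
    p,d=env.read_camera(n);c=env.get_calibration(n)
    np.savez(f"{n}0.npz",p=p,d=d,K=c["K"],T=c["camera_from_world"])
    cv2.imwrite(f"pics/{n}0.png",p[...,::-1]);print(n,c)
E
```

```text
{'time_s': np.float64(0.0), 'qpos': array([69.047, 18.44 , -4.013, 83.175,  1.296, 78.54 , -3.261]), 'joint_velocities': array([-0.104,  0.009, -0.071, -0.07 ,  0.022, -0.023, -0.064]), 'effort': array([ 1.0000e-03, -4.9129e+01, -4.0400e-01, -3.1252e+01, -6.4000e-02,
        4.4000e-02,  0.0000e+00]), 'tool_pos': array([ 0.241, -0.604,  0.404]), 'tool_rot': array([ 1.79992e+02,  1.10000e-01, -6.82400e+01]), 'force': array([-0.255,  0.012,  0.557]), 'wrist_torque': array([0.008, 0.051, 0.019]), 'grip_width': np.float64(0.087)}
scene {'K': array([[375.52933973,   0.        , 320.14882162],
       [  0.        , 375.52933973, 199.05329422],
       [  0.        ,   0.        ,   1.        ]]), 'camera_from_world': array([[-0.78643009, -0.61754251, -0.01299823,  0.34773638],
       [-0.39638649,  0.52070698, -0.75613623,  0.29994687],
       [ 0.47371453, -0.58949596, -0.65428515,  0.6775011 ],
       [ 0.        ,  0.        ,  0.        ,  1.        ]])}
top {'K': array([[369.99178328,   0.        , 319.45794063],
       [  0.        , 369.99178328, 200.84295205],
       [  0.        ,   0.        ,   1.        ]]), 'camera_from_world': array([[-0.00830135, -0.99959468, -0.0272315 , -0.0635823 ],
       [-0.99656384,  0.01051438, -0.08215814,  0.50301205],
       [ 0.08241116,  0.0264559 , -0.9962472 ,  0.89150258],
       [ 0.        ,  0.        ,  0.        ,  1.        ]])}
```

View pics/scene0.png

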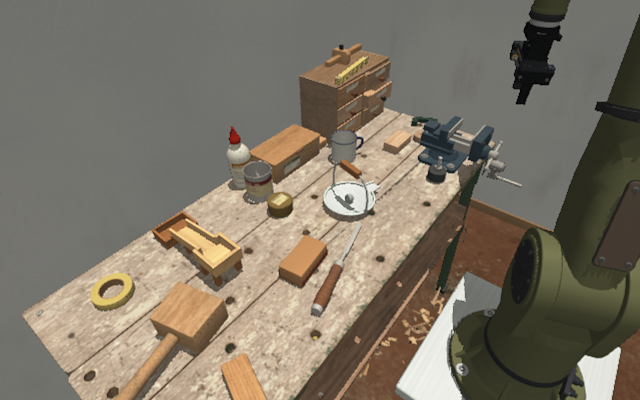

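View pics/top0.png

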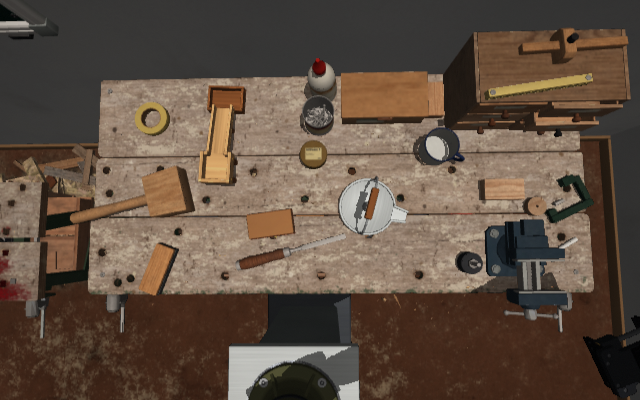

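The top view shows the dish centred near (367,206), its grip at (373,205), its spout to (404,215), the ball near (361,207) and the start box near (216,167). I'll zoom in and measure.

```bash
cat > h.py <<'E'
import numpy as np
def load(n,i=0):
    return np.load(f"{n}{i}.npz")
def ray(D,uv,z):
    uv=np.atleast_2d(uv).astype(float);T=D['T'];R=T[:3,:3];t=T[:3,3]
    d=np.c_[uv,np.ones(len(uv))]@np.linalg.inv(D['K']).T@R; c=-R.T@t
    return c+d*((z-c[2])/d[:,2])[:,None]
def cloud(D):
    d=D['d'];v,u=np.mgrid[:d.shape[0],:d.shape[1]]
    P=np.stack([u,v,np.ones_like(u)],-1)@np.linalg.inv(D['K']).T*d[...,None]
    return (P-D['T'][:3,3])@D['T'][:3,:3]
def proj(D,P):
    P=np.atleast_2d(P);q=(P@D['T'][:3,:3].T+D['T'][:3,3])@D['K'].T
    return q[:,:2]/q[:,2:]
E
python3 - <<'E'
from h import *
import cv2
D=load("top");S=load("scene")
def crop(D,x0,y0,x1,y1,f,n): cv2.imwrite(n,cv2.resize(D['p'][y0:y1,x0:x1,::-1],None,fx=f,fy=f,interpolation=cv2.INTER_CUBIC))
crop(D,320,160,420,250,6,"pics/td.png");crop(D,180,70,270,200,4,"pics/tr.png");crop(S,300,120,400,230,5,"pics/sd.png")
C=cloud(D)
for nm,D in(("top",D),("scene",S)):
    C=cloud(D);hsv=cv2.cvtColor(D['p'],cv2.COLOR_RGB2HSV)
    m=(C[...,2]>.1)&(C[...,2]<.14)&(hsv[...,1]>100)&(D['d']>0)
    b=(320,160,420,250) if nm=="top" else (320,150,380,190)
    M=np.zeros_like(m);M[b[1]:b[3],b[0]:b[2]]=m[b[1]:b[3],b[0]:b[2]]
    P=C[M];print(nm,"grip n",len(P),P.mean(0),P.min(0),P.max(0))
    T=P[P[:,2]>P[:,2].max()-.006];w,V=np.linalg.eigh(np.cov(T[:,:2].T));print(T.mean(0),V[:,1],np.degrees(np.arctan2(*V[::-1,1])),np.sqrt(w*12))
    # box walls
    b=(180,70,270,200) if nm=="top" else (150,205,250,290)
    m=(C[...,2]>.066)&(C[...,2]<.084);M=np.zeros_like(m);M[b[1]:b[3],b[0]:b[2]]=m[b[1]:b[3],b[0]:b[2]]
    P=C[M].astype(np.float32);r=cv2.minAreaRect(P[:,:2]*1000);print("box",len(P),P.min(0),P.max(0),r)
E
```

```text
top grip n 229 [ 0.4875142  -0.18360832  0.12539545] [ 0.45530481 -0.19894753  0.11341354] [ 0.52047718 -0.16916508  0.12904169]
[ 0.48778124 -0.18387422  0.12572751] [-0.96438715  0.26449467] 164.66307200474753 [0.01508521 0.06647993]
box 445 [0.54387325 0.13811246 0.06600183] [0.6495116  0.2155323  0.08033724] ((596.8115234375, 175.81634521484375), (74.90576934814453, 103.04879760742188), 86.81074523925781)
scene grip n 192 [ 0.48593576 -0.17870021  0.11967812] [ 0.45232618 -0.19729275  0.10733794] [ 0.5206591  -0.16543037  0.12625088]
[ 0.48497062 -0.1808226   0.12330315] [-0.9574834   0.28848836] 163.23252200356228 [0.01591404 0.07179263]
box 462 [0.5420384  0.1397597  0.06602795] [0.63667846 0.21725203 0.0770613 ] ((590.0960083007812, 177.95057678222656), (74.93122100830078, 95.04994201660156), 87.47785949707031)
```

View pics/td.png

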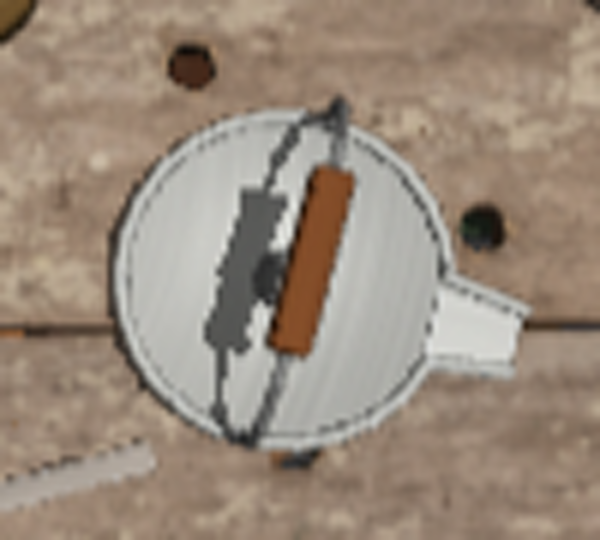

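View pics/tr.png

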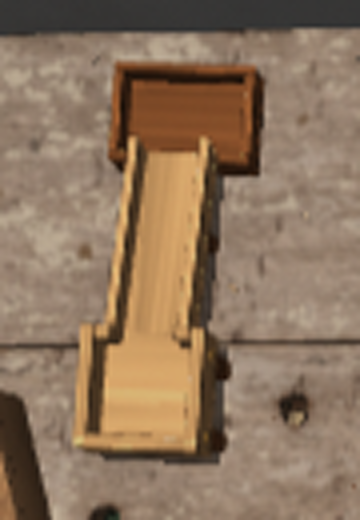

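View pics/sd.png

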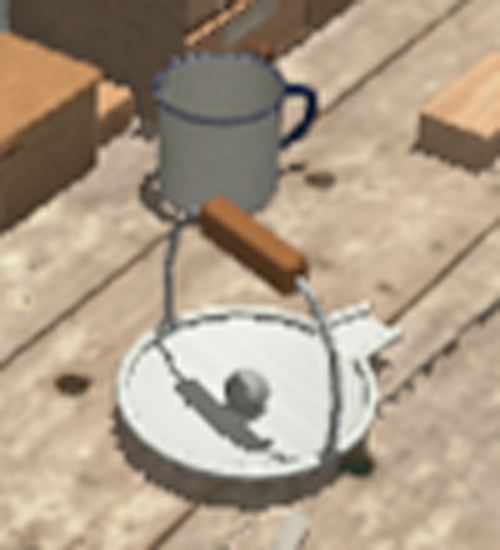

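```bash
python3 - <<'E'
from h import *
import cv2
D=load("top");S=load("scene")
c=lambda a,x0,y0,f:(np.array(a,float)+.5)/f-.5+[x0,y0]
B=ray(D,c([[78,447],[197,455],[203,330],[85,327]],180,70,4),.075)
print("box corners",B.round(4).tolist(),B.mean(0)); print(np.linalg.norm(B-np.roll(B,1,0),axis=1))
for i,j in((0,3),(1,2)): e=B[j]-B[i];print(np.degrees(np.arctan2(e[1],e[0])))
e=B[0]-B[1];print("near wall-90",np.degrees(np.arctan2(e[1],e[0]))-90)
# by cloud: everything above bench at run, per row of x
for n,D2,b in(("top",D,(190,80,255,190)),("scene",S,(145,205,250,295))):
    C=cloud(D2)[b[1]:b[3],b[0]:b[2]].reshape(-1,3)
    for x0 in np.arange(.54,.82,.02):
        m=(abs(C[:,0]-x0)<.01)&(C[:,2]>.02)&(C[:,2]<.09);P=C[m]
        if len(P)>5: print(n,round(x0,2),len(P),P[:,1].min().round(4),P[:,1].max().round(4),((P[:,1].min()+P[:,1].max())/2).round(4),P[:,2].max().round(3))
# dish rim circle from top: hollow mask
hsv=cv2.cvtColor(D['p'],cv2.COLOR_RGB2HSV);C=cloud(D)
# rim edge pts picked in crop (left,top,bottom,...)
E=ray(D,c([[115,270],[175,145],[265,113],[415,190],[440,245],[150,385],[215,435],[365,420],[130,200]],320,160,6),.023)
A=np.c_[2*E[:,:2],np.ones(len(E))];s=np.linalg.lstsq(A,(E[:,:2]**2).sum(1),rcond=None)[0];print("dish",s[:2],np.sqrt(s[2]+s[:2]@s[:2]))
t=ray(D,c([[528,312],[513,375]],320,160,6),.023).mean(0);d=t[:2]-s[:2];print("spout",t,np.degrees(np.arctan2(d[1],d[0])),np.linalg.norm(d))
print("ball",ray(S,c([247,394],300,120,5),.0185))
for p in [(.4867,-.182,.115)]: print(proj(D,p),proj(S,p))
C=cloud(S);g=C[150:190,320:380].reshape(-1,3)
E
```

```text
box corners [[0.5466, 0.212, 0.075], [0.541, 0.1417, 0.075], [0.6151, 0.1391, 0.075], [0.6179, 0.2092, 0.075]] [0.58017592 0.17551666 0.075     ]
[0.07138201 0.07051746 0.07413866 0.07018787]
-2.2771371318972027
-2.0641505328654817
near wall-90 -4.519471648264599
top 0.54 118 0.1416 0.2137 0.1776 0.08
top 0.56 255 0.1401 0.2155 0.1778 0.08
top 0.58 294 0.1386 0.2137 0.1762 0.08
top 0.6 291 0.1376 0.2135 0.1756 0.08
top 0.62 240 0.1381 0.2115 0.1748 0.079
top 0.64 182 0.1482 0.1986 0.1734 0.071
top 0.66 175 0.147 0.1978 0.1724 0.065
top 0.68 184 0.1461 0.1965 0.1713 0.064
top 0.7 173 0.145 0.1959 0.1704 0.059
top 0.72 177 0.1436 0.1941 0.1689 0.055
top 0.74 144 0.1235 0.2131 0.1683 0.052
top 0.76 46 0.1228 0.213 0.1679 0.03
top 0.78 49 0.1216 0.212 0.1668 0.031
top 0.8 112 0.1209 0.2114 0.1662 0.031
scene 0.54 479 0.1432 0.2846 0.2139 0.077
scene 0.56 286 0.1424 0.302 0.2222 0.077
scene 0.58 357 0.1419 0.3061 0.224 0.077
scene 0.6 303 0.1398 0.2156 0.1777 0.076
scene 0.62 214 0.1411 0.214 0.1776 0.076
scene 0.64 140 0.1511 0.2009 0.176 0.067
scene 0.66 143 0.1498 0.1999 0.1748 0.063
scene 0.68 141 0.1484 0.1987 0.1736 0.059
scene 0.7 137 0.1466 0.1984 0.1725 0.056
scene 0.72 123 0.1274 0.1972 0.1623 0.053
scene 0.74 113 0.1258 0.2153 0.1706 0.049
scene 0.76 35 0.1248 0.2145 0.1696 0.028
scene 0.78 54 0.1233 0.2132 0.1682 0.028
scene 0.8 90 0.1223 0.2121 0.1672 0.028
dish [ 0.48841686 -0.18139616] 0.06759450796687103
spout [ 0.46092216 -0.27928327  0.023     ] -105.6890783165224 0.10167519489023118
ball [[ 0.48675648 -0.18198332  0.0185    ]]
[[370.0997654  203.85973383]] [[350.45900935 169.21446991]]
```

The box centre is about (0.580, 0.177) and the run yaw about -3°. The grip is at (0.487, -0.182) and the dish yaw about -106°. Sizes and heights agree with the figures given. Next I move above the grip.

Request:
carry_out:
  increments:
    - [0.01,0.018,0,-2,-1]
    - [0.03,0.051,0,-5,-1]
    - [0.05,0.086,0,-8,-1]
    - [0.073,0.125,0,-11,-1]
    - [0.096,0.165,0,-15,-1]
    - [0.12,0.205,0,-19,-1]
    - [0.143,0.245,0,-23,-1]
    - [0.166,0.285,0,-27,-1]
    - [0.19,0.325,0,-30,-1]
    - [0.21,0.36,0,-33,-1]
    - [0.228,0.391,0,-35,-1]
    - [0.24,0.412,0,-37,-1]
    - [0.246,0.422,0,-37.7,-1]
    - [0.246,0.422,0,-37.7,-1]
    - [0.246,0.422,0,-37.7,-1]
    - [0.246,0.422,0,-37.7,-1]

```text
time_s: 1.7
tool_pos: [0.4864, -0.183, 0.4046]
tool_rot: [180.0, -0.0, -106.0]
force: [0.3, -0.8, -0.3]
grip_width: 0.087
```

```bash
python3 - <<'E'
from cell import env
import cv2,numpy as np
o=env.get_obs();print({k:np.round(o[k],4) for k in('time_s','qpos','tool_pos','tool_rot','force')})
p,d=env.read_camera("scene");cv2.imwrite("pics/scene1.png",p[...,::-1])
E
```

```text
{'time_s': np.float64(1.7), 'qpos': array([ 39.7583,   3.6038, -22.9122, 100.7922,   1.4795,  75.9253,
       -89.5136]), 'tool_pos': array([ 0.4864, -0.183 ,  0.4046]), 'tool_rot': array([ 1.799664e+02, -3.240000e-02, -1.060396e+02]), 'force': array([ 0.3232, -0.8388, -0.259 ])}
```

View pics/scene1.png

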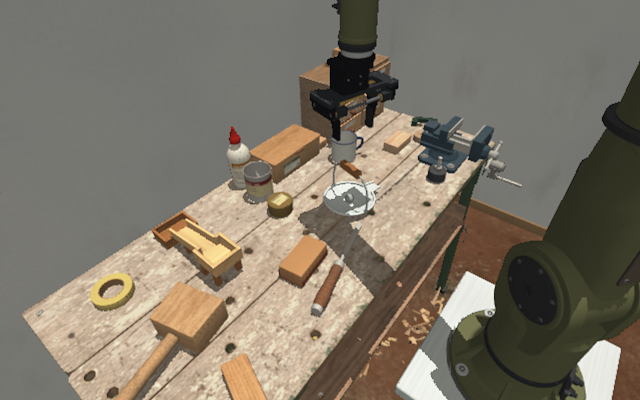

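The fingers at (336,130) and (369,124) straddle the grip, which is at (350,169). Now I descend 125 mm and close.

Request:
carry_out:
  increments:
    - [0,0.001,-0.01,0,-1]
    - [0,0.001,-0.03,0,-1]
    - [0,0.001,-0.05,0,-1]
    - [0,0.001,-0.07,0,-1]
    - [0,0.001,-0.088,0,-1]
    - [0,0.001,-0.102,0,-1]
    - [0,0.001,-0.113,0,-1]
    - [0,0.001,-0.121,0,-1]
    - [0,0.001,-0.125,0,-1]
    - [0,0.001,-0.125,0,-1]
    - [0,0.001,-0.125,0,-0.6]
    - [0,0.001,-0.125,0,-0.3]
    - [0,0.001,-0.125,0,0]
    - [0,0.001,-0.125,0,0.2]
    - [0,0.001,-0.125,0,0.35]
    - [0,0.001,-0.125,0,0.35]
  grip_force: 5

```text
time_s: 3.35
tool_pos: [0.487, -0.1807, 0.2799]
tool_rot: [-180.0, -0.0, -105.9]
force: [0.2, 0.6, -0.8]
grip_width: 0.047
```

```bash
python3 - <<'E'
from cell import env
import cv2,numpy as np
o=env.get_obs();print({k:np.round(o[k],4) for k in('time_s','tool_pos','tool_rot','force','grip_width')})
p,d=env.read_camera("scene");cv2.imwrite("pics/scene2.png",cv2.resize(p[90:230,280:420,::-1],None,fx=4,fy=4))
E
```

```text
{'time_s': np.float64(3.35), 'tool_pos': array([ 0.487 , -0.1807,  0.2799]), 'tool_rot': array([-1.799948e+02, -5.400000e-03, -1.059437e+02]), 'force': array([ 0.231 ,  0.6157, -0.759 ]), 'grip_width': np.float64(0.047)}
```

View pics/scene2.png

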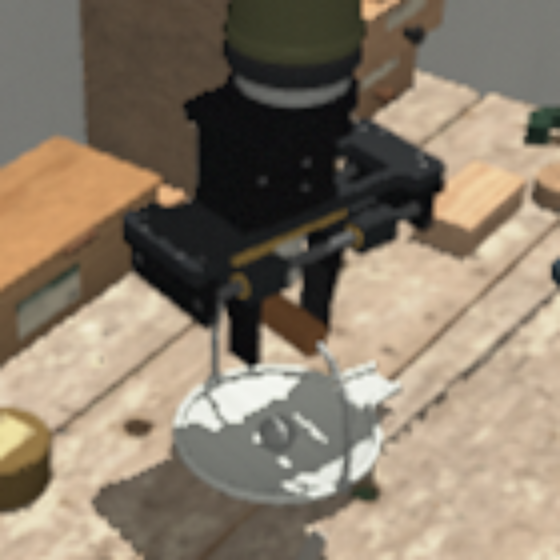

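The bar at (295,325) in the crop sits between the fingers, near the centre, and the ball is still mid-dish at (277,430). I close gently first, then firm up the grip.

Request:
carry_out:
  increments:
    - [0,0,0,0,0.3]
    - [0,0,0,0,0.4]
    - [0,0,0,0,0.46]
    - [0,0,0,0,0.5]
    - [0,0,0,0,0.54]
    - [0,0,0,0,0.58]
    - [0,0,0,0,0.62]
    - [0,0,0,0,0.66]
    - [0,0,0,0,0.7]
    - [0,0,0,0,0.75]
    - [0,0,0,0,0.8]
    - [0,0,0,0,1]
    - [0,0,0,0,1]
    - [0,0,0,0,1]
  grip_force: 5

```text
time_s: 4.8
tool_pos: [0.487, -0.1808, 0.28]
tool_rot: [-180.0, -0.0, -105.9]
force: [-0.7, -1.6, 2.8]
grip_width: 0.016
```

Request:
carry_out:
  increments:
    - [0,0,0,0,1]
    - [0,0,0,0,1]
    - [0,0,0,0,1]
    - [0,0,0,0,1]
  grip_force: 35

```text
time_s: 5.2
tool_pos: [0.487, -0.1804, 0.2797]
tool_rot: [180.0, 0.0, -105.9]
force: [-0.2, -1.2, 1.5]
grip_width: 0.016
```

```bash
python3 - <<'E'
from cell import env
import cv2,numpy as np
o=env.get_obs();print({k:np.round(o[k],4) for k in('time_s','tool_pos','tool_rot','force','wrist_torque','grip_width')})
p,d=env.read_camera("scene");cv2.imwrite("pics/scene3.png",cv2.resize(p[90:230,280:420,::-1],None,fx=4,fy=4))
E
```

```text
{'time_s': np.float64(5.2), 'tool_pos': array([ 0.487 , -0.1804,  0.2797]), 'tool_rot': array([ 1.799895e+02,  2.590000e-02, -1.059260e+02]), 'force': array([-0.2317, -1.1518,  1.4968]), 'wrist_torque': array([-0.0443,  0.0097, -0.0086]), 'grip_width': np.float64(0.016)}
```

View pics/scene3.png

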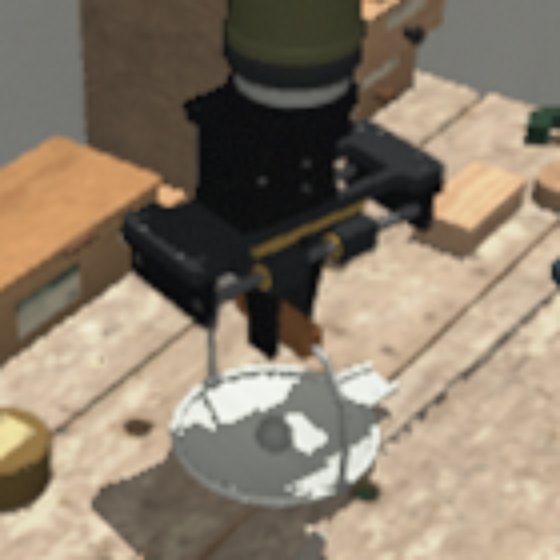

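Both fingers hold the bar (opening 16 mm, as it should be), and the ball is mid-dish at (272,433). I lift gently straight up.

Request:
carry_out:
  increments:
    - [0,0,0.001,0,1]
    - [0,0,0.003,0,1]
    - [0,0,0.006,0,1]
    - [0,0,0.01,0,1]
    - [0,0,0.015,0,1]
    - [0,0,0.021,0,1]
    - [0,0,0.028,0,1]
    - [0,0,0.036,0,1]
    - [0,0,0.044,0,1]
    - [0,0,0.053,0,1]
    - [0,0,0.062,0,1]
    - [0,0,0.071,0,1]
    - [0,0,0.079,0,1]
    - [0,0,0.086,0,1]
    - [0,0,0.092,0,1]
    - [0,0,0.096,0,1]
    - [0,0,0.099,0,1]
    - [0,0,0.1,0,1]
    - [0,0,0.1,0,1]
    - [0,0,0.1,0,1]

```text
time_s: 7.25
tool_pos: [0.4869, -0.1807, 0.3795]
tool_rot: [180.0, -0.0, -105.9]
force: [-0.0, 0.6, -4.7]
grip_width: 0.0155
```

```bash
python3 - <<'E'
from cell import env
import cv2,numpy as np
o=env.get_obs();print({k:np.round(o[k],4) for k in('time_s','tool_pos','tool_rot','force','wrist_torque','grip_width')})
p,d=env.read_camera("scene");cv2.imwrite("pics/scene4.png",cv2.resize(p[80:220,280:420,::-1],None,fx=4,fy=4))
E
```

```text
{'time_s': np.float64(7.25), 'tool_pos': array([ 0.4869, -0.1807,  0.3795]), 'tool_rot': array([ 1.799618e+02, -9.000000e-04, -1.059376e+02]), 'force': array([-0.0479,  0.5657, -4.6811]), 'wrist_torque': array([0.1208, 0.0578, 0.0098]), 'grip_width': np.float64(0.0155)}
```

View pics/scene4.png

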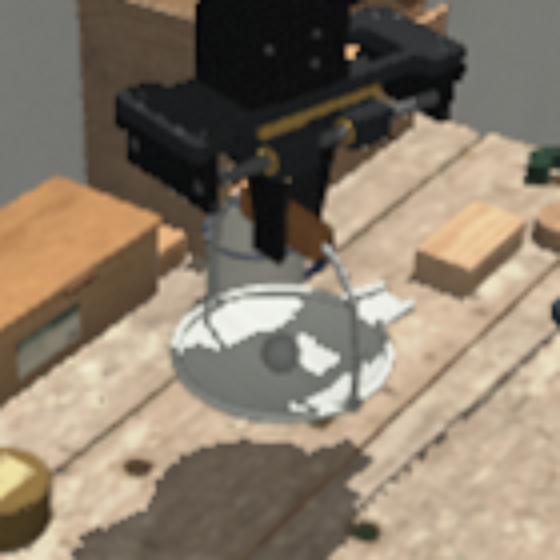

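The dish is up and level with the ball centred at (282,352). Now I carry it in one slow continuous motion, accelerating at 0.02 m/s² with a matching turn.

Request:
carry_out:
  increments:
    - [0,0.0002,0,0.1,1]
    - [0,0.0006,0,0.2,1]
    - [0,0.0012,0,0.3,1]
    - [0,0.002,0,0.6,1]
    - [0,0.003,0,0.8,1]
    - [0,0.0042,0,1.2,1]
    - [0,0.0056,0,1.6,1]
    - [0,0.0072,0,2,1]
    - [0,0.009,0,2.5,1]
    - [0,0.011,0,3.1,1]
    - [0,0.0132,0,3.7,1]
    - [0,0.0156,0,4.4,1]
    - [0,0.0182,0,5.1,1]
    - [0,0.021,0,5.9,1]
    - [0,0.024,0,6.7,1]
    - [0,0.0272,0,7.6,1]
    - [0,0.0306,0,8.6,1]
    - [0,0.0342,0,9.6,1]
    - [0,0.038,0,10.6,1]
    - [0,0.042,0,11.8,1]

```text
time_s: 9.3
tool_pos: [0.4869, -0.1384, 0.3798]
tool_rot: [180.0, -0.0, -94.0]
force: [-0.9, -0.4, -3.7]
grip_width: 0.016
```

Request:
carry_out:
  increments:
    - [0,0.0042,0,1.2,1]
    - [0,0.0086,0,2.4,1]
    - [0,0.0132,0,3.7,1]
    - [0,0.018,0,5,1]
    - [0,0.023,0,6.4,1]
    - [0,0.0282,0,7.9,1]
    - [0,0.0336,0,9.4,1]
    - [0,0.0392,0,11,1]
    - [0,0.045,0,12.6,1]
    - [0,0.051,0,14.3,1]
    - [0,0.057,0,16,1]
    - [0,0.063,0,17.6,1]
    - [0,0.069,0,19.3,1]
    - [0,0.075,0,21,1]
    - [0,0.081,0,22.7,1]
    - [0,0.087,0,24.4,1]
    - [0,0.093,0,26,1]
    - [0,0.099,0,27.7,1]
    - [0,0.105,0,29.4,1]
    - [0,0.111,0,31.1,1]

```text
time_s: 11.3
tool_pos: [0.487, -0.0272, 0.3798]
tool_rot: [180.0, -0.0, -62.9]
force: [-0.8, 0.5, -5.3]
grip_width: 0.0158
```

Request:
carry_out:
  increments:
    - [0,0.006,0,1.7,1]
    - [0,0.012,0,3.4,1]
    - [0,0.018,0,5,1]
    - [0,0.024,0,6.7,1]
    - [0,0.03,0,8.4,1]
    - [0,0.036,0,10.1,1]
    - [0,0.042,0,11.8,1]
    - [0,0.048,0,13.4,1]
    - [0,0.054,0,15.1,1]
    - [0,0.06,0,16.8,1]
    - [0,0.066,0,18.5,1]
    - [0,0.072,0,20.2,1]
    - [0,0.078,0,21.8,1]
    - [0,0.084,0,23.5,1]
    - [0,0.09,0,25.2,1]
    - [0,0.096,0,26.9,1]
    - [0,0.102,0,28.6,1]
    - [0,0.108,0,30.2,1]
    - [0,0.114,0,31.9,1]
    - [0,0.12,0,33.6,1]

```text
time_s: 13.3
tool_pos: [0.487, 0.0928, 0.3798]
tool_rot: [180.0, -0.0, -29.3]
force: [-0.3, 0.3, -4.3]
grip_width: 0.0157
```

Request:
carry_out:
  increments:
    - [0,0.0058,0,1.6,1]
    - [0,0.0114,0,3.2,1]
    - [0,0.0168,0,4.7,1]
    - [0,0.022,0,6.2,1]
    - [0,0.027,0,7.6,1]
    - [0,0.0318,0,8.9,1]
    - [0,0.0364,0,10.2,1]
    - [0,0.0408,0,11.4,1]
    - [0,0.045,0,12.6,1]
    - [0,0.049,0,13.7,1]
    - [0,0.0528,0,14.8,1]
    - [0,0.0564,0,15.8,1]
    - [0,0.0598,0,16.8,1]
    - [0,0.063,0,17.7,1]
    - [0,0.066,0,18.5,1]
    - [0,0.0688,0,19.3,1]
    - [0,0.0714,0,20,1]
    - [0,0.0738,0,20.7,1]
    - [0,0.076,0,21.3,1]
    - [0,0.078,0,21.9,1]

```text
time_s: 15.3
tool_pos: [0.487, 0.1705, 0.3798]
tool_rot: [180.0, -0.0, -7.5]
force: [0.9, 0.6, -3.9]
grip_width: 0.0158
```

Request:
carry_out:
  increments:
    - [0,0.0018,0,0.6,1]
    - [0,0.0034,0,1.2,1]
    - [0,0.0048,0,1.8,1]
    - [0,0.006,0,2.3,1]
    - [0,0.007,0,2.8,1]
    - [0,0.0078,0,3.2,1]
    - [0,0.0084,0,3.6,1]
    - [0,0.0088,0,3.9,1]
    - [0,0.009,0,4.2,1]
    - [0,0.009,0,4.4,1]
    - [0,0.009,0,4.5,1]
    - [0,0.009,0,4.5,1]
    - [0,0.009,0,4.5,1]
    - [0,0.009,0,4.5,1]

```text
time_s: 16.7
tool_pos: [0.487, 0.1793, 0.3798]
tool_rot: [180.0, -0.0, -3.0]
force: [-0.7, -0.1, -5.4]
grip_width: 0.0159
```

```bash
python3 - <<'E'
from cell import env
import cv2,numpy as np
o=env.get_obs();print({k:np.round(o[k],4) for k in('time_s','tool_pos','tool_rot','force','wrist_torque','grip_width')})
for n in("scene","top"):
    p,d=env.read_camera(n);c=env.get_calibration(n)
    np.savez(f"{n}5.npz",p=p,d=d,K=c["K"],T=c["camera_from_world"])
    x0,y0,x1,y1=(120,130,300,300) if n=="scene" else (150,80,290,260)
    f=4 if n=="scene" else 3.3
    cv2.imwrite(f"pics/{n}5.png",cv2.resize(p[y0:y1,x0:x1,::-1],None,fx=3.3,fy=3.3,interpolation=cv2.INTER_CUBIC))
E
```

```text
{'time_s': np.float64(16.7), 'tool_pos': array([0.487 , 0.1793, 0.3798]), 'tool_rot': array([ 1.799987e+02, -2.400000e-03, -3.045700e+00]), 'force': array([-0.7233, -0.0594, -5.3676]), 'wrist_torque': array([-0.0205, -0.0853,  0.0056]), 'grip_width': np.float64(0.0159)}
```

View pics/scene5.png

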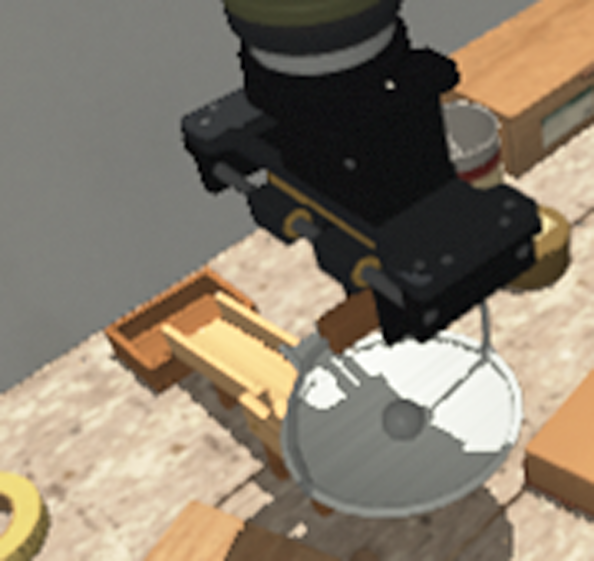

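View pics/top5.png

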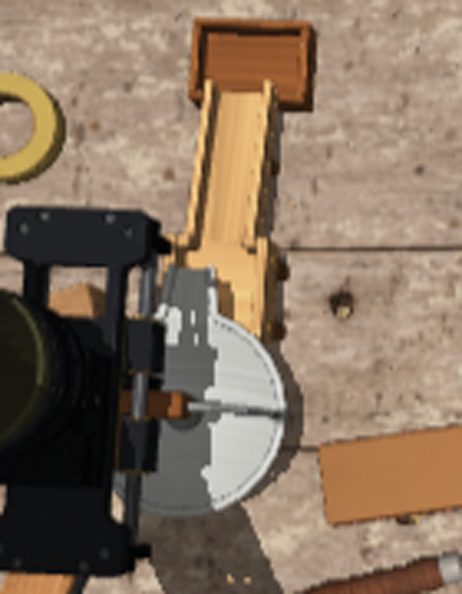

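The ball is central, at (403,420) in the scene crop. The spout end shows at (168–216, 267) in the top crop. I now measure its position and direction, plus the ball offset.

```bash
python3 - <<'E'
from h import *
import cv2
D=load("top",5);S=load("scene",5)
c=lambda a,x0,y0,f=3.3:(np.array(a,float)+.5)/f-.5+[x0,y0]
C=cloud(D)
# dish rim height check
P=C[170:245,200:240].reshape(-1,3);P=P[(P[:,2]>.09)&(P[:,2]<.15)]
print("dish heights pct",np.percentile(P[:,2],[5,25,50,75,95]).round(4))
cv2.imwrite("pics/t5z.png",cv2.resize(D['p'][145:245,180:245,::-1],None,fx=6,fy=6,interpolation=cv2.INTER_NEAREST))
for n,DD,b in(("top",D,(200,150,220,185)),):
    for v in range(158,172): print(v,[f"{int(z*1000):4d}" for z in C[v,198:222,2]])
# rim circle from cloud: points on rim
c5=.100
E=ray(D,c([[285,405],[270,350],[262,462],[228,500],[180,512],[240,322]],150,80),c5+.023)
A=np.c_[2*E[:,:2],np.ones(len(E))];s=np.linalg.lstsq(A,(E[:,:2]**2).sum(1),rcond=None)[0];print("dish",s[:2],np.sqrt(s[2]+s[:2]@s[:2]))
print("ball",ray(S,c([403,420],120,130),c5+.0185))
b=ray(S,c([[283,425],[522,425]],120,130),c5+.023);print(b.mean(0))
E
```

```text
dish heights pct [0.108  0.1108 0.1145 0.1189 0.1262]
158 ['   0', '   4', '  74', '  76', '  77', '  71', '  65', '  58', '  49', '  48', '  49', '  51', '  53', '  54', '  52', '  49', '  51', '  51', '  51', '  48', '  50', '  52', '  49', '  50']
159 ['   0', '  -1', '  76', '  73', ' 123', '  70', '  60', '  57', '  51', '  52', '  50', '  51', '  52', '  53', '  52', '  52', '  52', '  50', '  51', '  51', '  50', '  51', '  49', '  50']
160 ['   1', '   0', '  77', ' 128', ' 126', ' 123', '  64', '  57', '  52', '  51', '  51', '  52', '  49', '  48', '  52', ' 128', ' 123', '  50', '  52', '  50', '  49', '  50', '  51', '  52']
161 ['   0', '  74', '  73', ' 126', ' 125', ' 124', ' 122', ' 120', ' 120', ' 122', ' 117', ' 122', ' 122', ' 122', ' 125', ' 126', ' 125', '  49', '  51', '  54', '  49', '  51', '  50', '  52']
162 ['   0', '  77', ' 127', ' 127', ' 126', ' 121', ' 122', ' 121', ' 120', ' 121', ' 118', ' 119', ' 121', ' 121', ' 121', ' 126', ' 126', '  52', '  51', '  51', '  49', '  50', '  51', '  51']
163 ['   0', '  78', ' 125', ' 126', ' 125', ' 122', ' 121', 
[... 1136 characters left out ...]
124', ' 127', ' 124', ' 121', ' 122', ' 121', ' 119', ' 121', ' 120', ' 121', ' 122', ' 118', ' 119', ' 119', ' 126', ' 128', ' 124', '  50', '  48', '  51', '  53', '  54', '  50']
170 ['   4', ' 126', ' 126', ' 122', ' 120', ' 120', ' 119', ' 121', ' 122', ' 120', ' 120', ' 121', ' 123', ' 124', ' 119', ' 125', ' 125', ' 125', '  49', '  49', '  47', '  49', '  54', '  49']
171 ['   3', ' 126', ' 126', ' 120', ' 121', ' 120', ' 120', ' 117', ' 121', ' 122', ' 121', ' 120', ' 122', ' 121', ' 121', ' 129', ' 125', ' 126', '  50', '  53', '  52', '  49', '  49', '  51']
dish [0.49224685 0.18331341] 0.0700099302309838
ball [[0.48899834 0.18255784 0.1185    ]]
[0.48315571 0.18761459 0.123     ]
```

View pics/t5z.png

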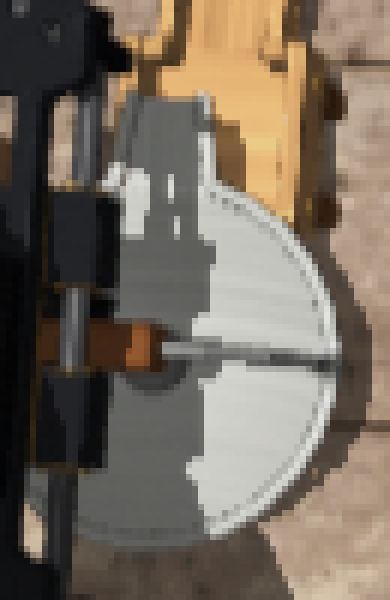

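```bash
python3 - <<'E'
from h import *
D=load("top",5);S=load("scene",5)
C=cloud(D)
M=(C[...,2]>.112)&(C[...,2]<.135)
mid=[]
for v in range(162,172):
    u=np.where(M[v,196:222])[0]+196; q=C[v,u]; mid.append((q[[0,-1],:2].mean(0)))
    
mid=np.array(mid);k=np.polyfit(mid[:,0],mid[:,1],1);print(mid.round(4).tolist(),"yaw",np.degrees(np.arctan(k[0])))
f=ray(D,[[206.5,160.5],[209,160.5]],.119);print("tip far edge",f, C[161,205:212].mean(0))
print(np.polyval(k,f[0,0]))
q=C[158:166,195:240]
E
```

```text
[[0.5823, 0.1767], [0.5802, 0.177], [0.5778, 0.1756], [0.5759, 0.1762], [0.5732, 0.1753], [0.5712, 0.1767], [0.5692, 0.1771], [0.567, 0.1772], [0.5646, 0.1767], [0.5622, 0.1765]] yaw -1.1772864345779872
tip far edge [[0.58722995 0.18058909 0.119     ]
 [0.58715356 0.17495908 0.119     ]] [0.585568   0.17637223 0.12147431]
0.17619401596356907
```

The tip is at about (0.586, 0.176) against the box middle at (0.580, 0.177), roughly 42 mm over the walls. I trim x by -5 mm slowly and let it settle.

Request:
carry_out:
  increments:
    - [-0.0003,0,0,0,1]
    - [-0.001,0,-0.0005,0,1]
    - [-0.002,0,-0.001,0,1]
    - [-0.003,0,-0.002,0,1]
    - [-0.004,0,-0.003,0,1]
    - [-0.0047,0,-0.004,0,1]
    - [-0.005,0,-0.005,0,1]
    - [-0.005,0,-0.005,0,1]
    - [-0.005,0,-0.005,0,1]
    - [-0.005,0,-0.005,0,1]
    - [-0.005,0,-0.005,0,1]
    - [-0.005,0,-0.005,0,1]
    - [-0.005,0,-0.005,0,1]
    - [-0.005,0,-0.005,0,1]
    - [-0.005,0,-0.005,0,1]
    - [-0.005,0,-0.005,0,1]
    - [-0.005,0,-0.005,0,1]
    - [-0.005,0,-0.005,0,1]

```text
time_s: 18.6
tool_pos: [0.482, 0.1793, 0.3748]
tool_rot: [180.0, -0.0, -3.0]
force: [0.0, 0.1, -3.7]
grip_width: 0.0153
```

```bash
python3 - <<'E'
from cell import env
import cv2,numpy as np
from h import *
o=env.get_obs();print({k:np.round(o[k],4) for k in('time_s','tool_pos','tool_rot','force','grip_width')})
for n in("scene","top"):
    p,d=env.read_camera(n);c=env.get_calibration(n)
    np.savez(f"{n}6.npz",p=p,d=d,K=c["K"],T=c["camera_from_world"])
a=load("scene",6)['p'][130:300,120:300,::-1];b=load("top",6)['p'][80:250,150:290,::-1]
cv2.imwrite("pics/f6.png",cv2.resize(np.hstack([a,b]),None,fx=2.45,fy=2.45,interpolation=cv2.INTER_CUBIC))
C=cloud(load("top",6));m=(C[...,2]>.108)&(C[...,2]<.13)
for v in range(157,172):
    u=np.where(m[v,196:222])[0]+196
    if len(u)>8:print(v,C[v,u].mean(0).round(4),C[v,u[[0,-1]],1].mean().round(4))
E
```

```text
{'time_s': np.float64(18.6), 'tool_pos': array([0.482 , 0.1793, 0.3748]), 'tool_rot': array([ 1.799977e+02, -5.900000e-03, -3.040400e+00]), 'force': array([ 0.0161,  0.0732, -3.6803]), 'grip_width': np.float64(0.0153)}
163 [0.5817 0.1781 0.1181] 0.1753
164 [0.5794 0.1773 0.1184] 0.1764
165 [0.5771 0.1771 0.1187] 0.176
166 [0.5749 0.1772 0.1185] 0.1764
167 [0.5727 0.1773 0.118 ] 0.1765
168 [0.5706 0.1786 0.1173] 0.1778
169 [0.5683 0.1785 0.1174] 0.1775
170 [0.566  0.1773 0.1177] 0.1761
171 [0.5638 0.1774 0.1174] 0.1762
```

View pics/f6.png

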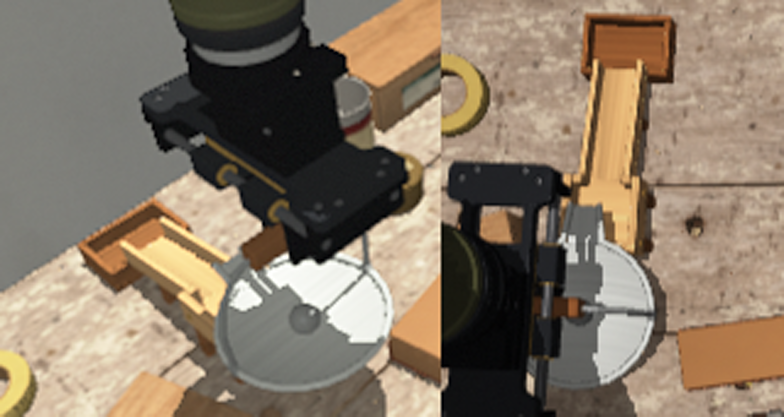

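The spout tip is at about (0.582, 0.176, 0.115), within a few mm of the box middle. The ball is central at (306,318), everything is at rest, and the bystanders haven't been touched. I'm handing in.

```bash
python3 -c "
from cell import env
print(env.sign_off())"
```

```text
the job is handed in; nothing more can be done
None
```

The dish is held level over the marble run, with its spout pointing down the run and its tip above the start box. I handed the job in at about 18.7 s; `sign_off` gives no verdict, so these are my own last checks:

| Check | Measured | Wanted |
|---|---|---|
| Spout tip in plan | about (0.582, 0.176); box middle (0.580, 0.177) | within 20 mm |
| Tip height over the box walls | about 40 mm | 8 to 70 mm |
| Tool yaw against run yaw | -3.0° against about -3° | within 0.16 rad (9°) |
| Ball | looked to be in the dish middle by eye; last measured about 3–8 mm off, before the final 5 mm trim | within 20 mm |
| Grip | 15 mm opening at 35 N; the bar is 16 mm thick | fingers holding the dish |

- **How it went:** I gripped the wooden bar, lifted straight up 100 mm, then carried and turned the dish about 103° in one slow motion. I finished with a small trim of 5 mm in x and 5 mm down.
- **Other things on the bench:** I saw no contact with the other items. The last pictures showed only part of the bench, and I did not measure those positions again.
- **Disagreements:** The yaw measured from the spout itself was -1.2°, against -3.0° from the tool. The two cameras differed by 2–6 mm on the dish centre. All of these are well inside the limits.

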